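# Lock a hub's cone nut with its jam nut

### The arm

A 6-joint arm with a two-finger parallel gripper is mounted at the origin on a cart in front of the work surface, level with it; the furniture and walls round the work are solid. World frame = base frame: x ahead of the robot, y to its left, z up, the work surface at z = 0. Lengths are in m, angles in rad, forces in N, time in s.
With the tool pointing down it reaches from about 0.275 to 0.825 m from the base axis. Payload 4.9 kg.
Tool frame: the origin (TCP) lies midway between the tips of the shut fingers; the grasp point (between the pads) lies 19 mm behind it (grip_point_offset is the distance from the TCP to the grasp point, in m); z points along the fingers, x is the direction in which the jaws open and shut, and the axes are right-handed (so a half turn about z gives the same grasp; the last joint's range is limited). The gripper opens to 85 mm and grips with 20 to 120 N. Pads are 22 mm wide; open, the fingers measure 114 mm over their backs; the gripper's body (76 mm by 85 mm) begins 54 mm behind the grasp point. The pads swing forward as they close: fully open they stand 13 mm farther back than shut.
Start: joints at [-1.255, 0.326, -0.193, 1.052, 0, 1.437], TCP at [0.239, -0.495, 0.204] pointing down, gripper open.
Joint ranges: [-2.65, 2.65], [-0.97, 1.79], [-1.3, 1.35], [-1.93, 2.1], [-1.47, 1.37], [-3.14, 3.14]. Speed limits (rad/s): [2.57, 2.57, 3.14, 3.14, 3.14, 3.14].

### API

Orientations are given as a rotation vector (axis times angle).
In Python, from cell import * gives the robot as it stands. Calls block until the motion is done:
- movep(position, orientation): joint-space move of the TCP to a pose.
- move_l(position, velocity=0.15, rot=None, until_force=None): straight line of the TCP; rot=None keeps the orientation; velocity is the mean speed in m/s. With until_force (N) it stops when the force on the tool has changed by that much, and returns True; else False.
- set_joints(angles): joint-space move.
- let_go() and grab(newtons=None): open the fingers fully, or close them until they stop; newtons is the grip in N (None keeps the last).
- sleep(seconds).
- ik(position, orientation): joint angles nearest the present ones, or None.
- get_state(): the state.
- grab_frame(name): name is "scene" or "top" or "wrist"; returns a dict with "img" (384x512x3 uint8, red, green, blue), "fx", "fy", "cx", "cy" (pixels), "cam_to_world" (4x4, takes a point from camera to world coordinates); the wrist camera has in their place "T_tool_cam" (4x4, takes a point from camera to tool coordinates, whose origin is the TCP and whose axes are the tool frame's). Camera axes: x right, y down, z forward; pixel columns grow to the right and rows downward; lengths in m; the calibration is good to about 2 mm. A picture is of the moment at which its call begins: read the wrist's pose just before it. There is no depth.
A pose or a line that the arm cannot do raises MotionError and nothing moves.
- sign_off(): hands the job in, once; it reports no verdict.
Trained networks look in the newest picture that a camera, given by its name, has taken for a name from the list of things; names that differ only in an ending like _2 or _b are one class to them, and where a whole thing is asked for, a point or a joint stands for the part that bears it (a point fixed in the world has none). Each returns a list of dicts, best first, with "score" (0 to 1); they miss things now and then, are a little off and sometimes report something else, mostly with a low value. They report only what shows in the picture. A call takes as long as a camera call. They do not tell look-alikes from the thing itself.
- spot_in(camera, name): "centre" ([column, row] in pixels, amid what is visible of it).
- silhouettes(camera, name): "mask" (384x512 bool, what is visible of it) and "centre" ([column, row] in pixels, amid what is visible of it).
- tip_of(camera, name): "centre" ([column, row] in pixels: a listed point, or the origin of a listed thing).
The state is a dict: "clock": time; "q": joint angles; "joint_velocities": joint speeds; "tau": joint torques, N m; "position": TCP position; "eef_rot": TCP orientation; "contact_force": force on the tool from outside, world axes, zero at the start; "wrist_torque": the same for the moment, N m; "finger_gap": opening from 0.0 (shut) to 1.0 (fully open).
Only numpy, scipy, OpenCV 4.12 (cv2) and the standard library are available. Lean on these libraries where they do the work, as an engineer would, in place of code of your own. Each camera call takes 0.05 s, during which the arm holds its last target.

### The job

Lock the jam nut on the upright wheel hub without losing the adjustment of the brass cone nut below it. Pull the grey cone wrench out of its green pocket by the tail, lay it on the bench and let go, take it again near its balance point, slide its open jaw onto the flats of the cone nut with the handle on the blue brace, against the stop, and let go; then turn the jam nut clockwise (seen from above) until it comes up hard, fully tight, and force it no further. Leave the wrench on the nut, do not let the cone nut turn along, and do not disturb the other things on the bench.

Things in the scene. Friction and masses are not known exactly. Their poses are not given: they have to be found in the camera images.
- wrench: Loose grey steel cone wrench, 232 x 36 x 8 mm, about 0.2 kg. Origin: middle of its underside, within 3 mm of its balance point; x runs along it to the jaw tip (x = +116), z up. Handle 14 mm wide, 6 thick (z 1 to 7) from x = -86 to +75; ring end 30 mm across, x = -116 to -86; jaw head 36 wide, z 1 to 7, from x = +78. Starts flat on the bench, jaw end in the pocket, tail out about 80 mm.
- jaw (a point): Middle of the wrench's jaw slot, at x = +107, z = +4 mm in the wrench's frame; on the nut's axis when the jaw is fully on. The slot is open at the tip and narrows from 17 mm wide at x = +116 to 12 mm at its bottom, x = +95.
- pocket: Fixed green sheet-steel pocket on the bench, a low tunnel 165 mm long (along y), 52 wide (80 with foot flanges), 18 high; inside 46 wide, 15 high, the bench its floor; closed at y = -82, mouth at y = +82 mm. Origin: its centre, on the bench. The wrench comes out only straight along +y.
- hub_fixture: Fixed plate 100 x 270 x 10 mm with the upright aluminium hub (62 mm across, top at z = 58) and the blue brace. Origin on the bench under the hub's axis; y runs from hub to brace, z up. Brace: y = 147 to 187, steel rest 46 mm wide with top at z = 62, stop rising to z = 86 on its +x side. Home for the wrench: origin at x = 0, y = 107, z = 62 mm, its x axis along the fixture's -y.
- cone_flats (a point): On the hub's axis, z = 66 mm in the fixture. The brass cone nut has two upright flats 12.4 mm apart, 20 mm long, along the fixture's y within 4 degrees, from z = 62 (a 30 mm round collar that carries the jaw) to z = 78 mm. The jam nut above is wider, so the jaw must slide on sideways, along the fixture's -y.
- stop (a point): Middle of the stop's face on the brace, x = 9.5, y = 167, z = 66 mm in the fixture. With the jaw on, the handle's edge is within a few mm of it, and leans on it once the jam nut is turned clockwise.
- cone_nut (a joint): Angle (rad) of the cone nut on the axle, positive clockwise from above, 0 at the start, which is the right adjustment. By itself it turns at 0.08 N m, so the jam nut drags it along unless the wrench holds it; with the wrench on and braced it gives 0.1 or so and then stands, and yields more only if the tight jam nut is forced on by more than about 0.1 rad.
- jam_grip (a point): Centre of the steel jam nut: hexagon 26 mm across flats, 22 mm high (z about 78.5 to 100.5 mm), axis vertical, the thin axle (11 mm) rising to z = 112 mm. The point's x axis points square through one flat (marked by a red dot on top); flats repeat every 60 degrees. The point turns with the nut.
- jam_nut (a joint): Angle (rad) of the jam nut relative to the cone nut, positive clockwise from above. Starts at 0 to 0.4; it takes about 0.22 N m to turn, does not turn back by itself, and comes up hard, fully tight, at 1.9: forced on, the torque rises steeply, past 0.5 N m within about 0.1 rad.
- grease_jar: Bystander: grease jar 54 mm across, 70 mm high; origin centre of its underside.
- brake_caliper: Bystander: black brake caliper 30 x 55 x 36 mm; origin centre of its underside.
- sprocket: Bystander: toothed steel sprocket 67 mm across, 9 mm thick, lying flat; origin centre of its underside.
Not all that is in view belongs to the job. Of the things that look like the pocket, the largest one is meant.

How it is judged:
By the outcome, as a careful person would: the job done as asked, in the order asked, and still so for the second after the job is handed in, with the robot touching nothing.
It also fails if it takes over 72 s, if anything falls off the work surface, if the arm or the gripper's body presses on something with over 40 N, if the wrist force passes 120 N, or if a joint passes its speed limit or range.

## Working session

There is one attempt and no reset: what is moved stays moved. The work goes in short steps, each a Python script; the robot and the scene stay as the last script left them, time stands still between calls to the robot, and variables do not carry over. Pictures are saved under pics/ and viewed, and the job is handed in when it is done.

```bash
ls; mkdir -p pics; cat > h.py <<'E'
import numpy as np, cv2
from cell import *
def save(name,fn,crop=None,scale=1):
    f=grab_frame(name); im=f["img"]
    return f
def cast(f,px,z,T=None):
    T=np.array(f["cam_to_world"]) if T is None else T
    d=T[:3,:3]@np.array([(px[0]-f["cx"])/f["fx"],(px[1]-f["cy"])/f["fy"],1.0])
    o=T[:3,3]; return o+d*(z-o[2])/d[2]
def proj(f,p,T=None):
    T=np.array(f["cam_to_world"]) if T is None else T
    c=T[:3,:3].T@(np.array(p)-T[:3,3]); return np.array([f["fx"]*c[0]/c[2]+f["cx"],f["fy"]*c[1]/c[2]+f["cy"]])
def wr(im,fn,s=1):
    im=im[:,:,::-1]; 
    if s!=1: im=cv2.resize(im,None,fx=s,fy=s,interpolation=cv2.INTER_CUBIC)
    cv2.imwrite("pics/"+fn,im)
E
python3 - <<'E'
from h import *
print(get_state())
for c in ["scene","top"]:
    f=grab_frame(c); wr(f["img"],c+"0.png",1.5); print(c,f["fx"],f["cx"],f["cy"],np.round(f["cam_to_world"],3).tolist())
    for n in ["wrench","pocket","hub_fixture","cone_flats","stop","jam_grip","jaw","grease_jar","brake_caliper","sprocket"]:
        z={"cone_flats":.066,"stop":.066,"jam_grip":.0895,"jaw":.004}.get(n,0)
        print(n,[(np.round(d["centre"],1).tolist(),round(d["score"],2),np.round(cast(f,d["centre"],z)[:2],3).tolist()) for d in tip_of(c,n)[:4]])
print(get_state()["clock"])
E
```

```text
pics
{'clock': 0.0, 'q': array([-1.25518612e+00,  3.26915879e-01, -1.93595216e-01,  1.05198763e+00,
        2.12316154e-05,  1.43659305e+00]), 'joint_velocities': array([0.00050831, 0.00247175, 0.00042794, 0.00048079, 0.00078579,
       0.00058544]), 'tau': array([ 7.01705430e-04, -4.43394184e+01,  2.62443119e+01,  1.54450536e-02,
       -1.00850564e-04, -9.03743768e-06]), 'position': array([ 0.23895788, -0.49468341,  0.20351281]), 'eef_rot': array([-2.65997261e+00,  1.66949015e+00,  2.03232834e-03]), 'contact_force': array([-0.29737844,  0.280751  , -0.30249388]), 'wrist_torque': array([ 0.00587145, -0.04243227, -0.02966426]), 'finger_gap': 1.0027518220145586}
scene 493.987524349182 258.3937472152174 195.48632111337034 [[0.715, -0.328, 0.618, -0.505], [-0.699, -0.303, 0.648, -1.145], [-0.025, -0.895, -0.445, 0.841], [0.0, 0.0, 0.0, 1.0]]
wrench []
pocket [([352.7, 289.4], 0.81, [0.433, -0.526]), ([307.8, 259.0], 0.8, [0.461, -0.34]), ([389.4, 255.9], 0.8, [0.644, -0.508])]
hub_fixture [([275.1, 209.1], 0.78, [0.625, -0.046])]
cone_flats [([275.2, 197.1], 0.8, [0.6, -0.071]), ([338.6
[... 362 characters left out ...]
, 0.334])]
top 389.04538076953156 256.57745387088045 191.23094089921022 [[0.011, -0.984, 0.177, 0.341], [-1.0, -0.013, -0.011, -0.051], [0.013, -0.177, -0.984, 1.289], [0.0, 0.0, 0.0, 1.0]]
wrench []
pocket [([396.2, 232.5], 0.93, [0.44, -0.53]), ([383.4, 166.4], 0.69, [0.665, -0.498]), ([338.7, 227.3], 0.57, [0.454, -0.339])]
hub_fixture [([247.7, 176.3], 0.71, [0.623, -0.035])]
cone_flats [([245.5, 171.3], 0.96, [0.625, -0.028])]
stop [([194.0, 170.6], 0.68, [0.625, 0.137])]
jam_grip [([247.2, 168.7], 0.48, [0.628, -0.034])]
jaw []
grease_jar [([349.5, 193.2], 0.66, [0.57, -0.379])]
brake_caliper [([313.6, 173.1], 0.6, [0.638, -0.259])]
sprocket [([130.2, 211.4], 0.75, [0.499, 0.354])]
1.1
```

View pics/scene0.png

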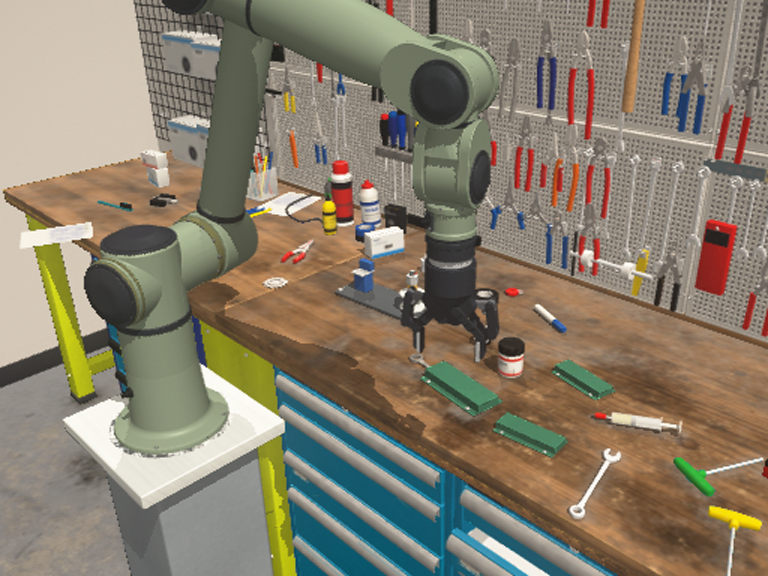

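View pics/top0.png

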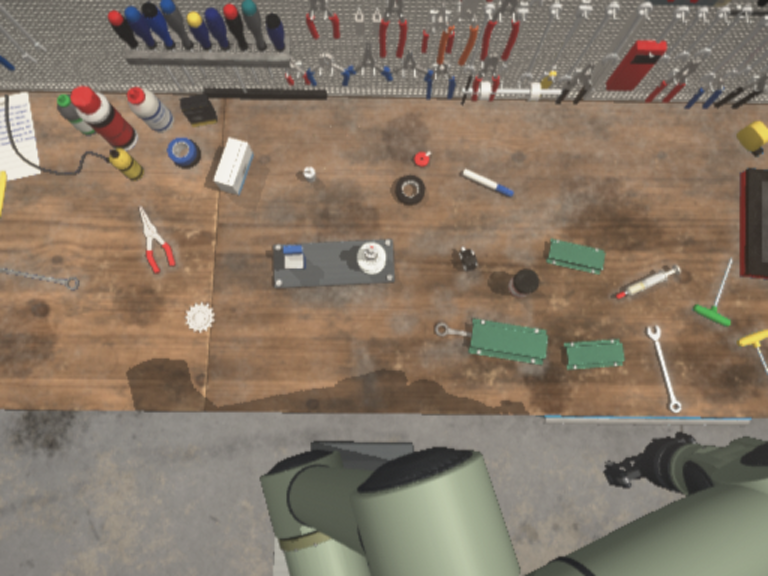

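Candidates, in top-view native pixels:
- **Pockets:** (339,227) is the largest and has the ring end sticking out at (295,219). The smaller look-alikes are at (396,236) and (384,170).
- **Wrenches:** the ring in the large pocket's mouth at (295,219). The loose combination wrench at (443,245) and the left one at (25,185) are decoys.

I choose the pocket at (339,227) and its wrench, and will check them close up.

```bash
cat >> h.py <<'E'
from scipy.spatial.transform import Rotation as Ro
def down(phi):
    c,s=np.cos(phi),np.sin(phi)
    return Ro.from_matrix(np.array([[c,s,0],[s,-c,0],[0,0,-1.]])).as_rotvec()
def wrist(fn=None,s=1.5):
    st=get_state(); f=grab_frame("wrist")
    T=np.eye(4); T[:3,:3]=Ro.from_rotvec(st["eef_rot"]).as_matrix(); T[:3,3]=st["position"]
    T=T@np.array(f["T_tool_cam"]); f["cam_to_world"]=T
    if fn: wr(f["img"],fn,s)
    return f
def tips(f,cam,n,z,k=3):
    r=[(np.round(d["centre"],1).tolist(),round(float(d["score"]),2),np.round(cast(f,d["centre"],z)[:2],4).tolist()) for d in tip_of(cam,n)[:k]]
    print(n,r); return r
E
python3 - <<'E'
from h import *
im=cv2.imread("pics/top0.png"); cv2.imwrite("pics/crop0.png",cv2.resize(im[290:390,420:640],None,fx=3.5,fy=3.5))
for p in [(.45,-.22,.2),(.627,-.03,.2),(.63,.1,.3)]:
  for ph in (0,np.pi/2,np.pi,-np.pi/2):
    q=ik(p,down(ph)); print(p,round(ph,2),None if q is None else np.round(q,2))
movep([.45,-.24,.24],down(0))
f=wrist("w1.png"); print(np.round(f["T_tool_cam"],3).tolist(),f["fx"])
for n,z in [("wrench",0),("pocket",0),("grease_jar",0)]: tips(f,"wrist",n,z)
print(get_state()["clock"])
E
```

```text
(0.45, -0.22, 0.2) 0 [-0.6   0.24 -0.32  1.01  0.    0.97]
(0.45, -0.22, 0.2) 1.57 [-0.6   0.24 -0.32  1.01  0.   -0.6 ]
(0.45, -0.22, 0.2) 3.14 [-0.6   0.24 -0.32  1.01  0.   -2.17]
(0.45, -0.22, 0.2) -1.57 [-0.6   0.24 -0.32  1.01  0.    2.54]
(0.627, -0.03, 0.2) 0 [-0.17  0.47  0.02  1.12  0.    1.41]
(0.627, -0.03, 0.2) 1.57 [-0.17  0.47  0.02  1.12  0.   -0.17]
(0.627, -0.03, 0.2) 3.14 [-0.17  0.47  0.02  1.12  0.   -1.74]
(0.627, -0.03, 0.2) -1.57 [-0.17  0.47  0.02  1.12  0.    2.98]
(0.63, 0.1, 0.3) 0 [0.04 0.46 0.25 1.36 0.   1.61]
(0.63, 0.1, 0.3) 1.57 [0.04 0.46 0.25 1.36 0.   0.04]
(0.63, 0.1, 0.3) 3.14 [ 0.04  0.46  0.25  1.36  0.   -1.53]
(0.63, 0.1, 0.3) -1.57 [ 0.04  0.46  0.25  1.36  0.   -3.1 ]
[[1.0, -0.001, -0.001, -0.0], [0.001, 0.966, 0.259, -0.064], [0.0, -0.259, 0.966, -0.169], [0.0, 0.0, 0.0, 1.0]] 278.8570470033818
wrench []
pocket [([263.6, 220.4], 0.92, [0.4645, -0.3326]), ([243.7, 327.4], 0.78, [0.4312, -0.5313])]
grease_jar [([332.8, 239.3], 0.78, [0.5747, -0.3648])]
2.5583
```

View pics/crop0.png

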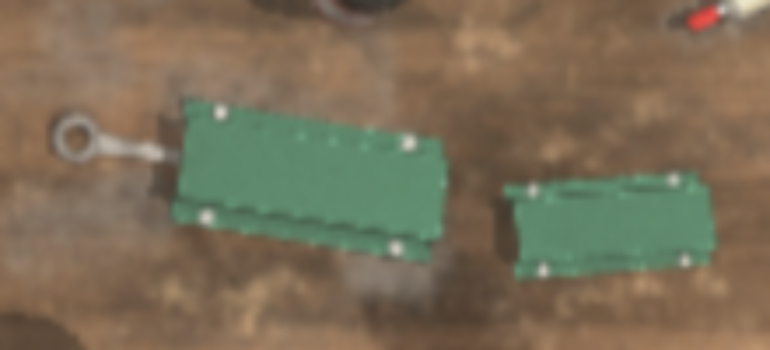

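View pics/w1.png

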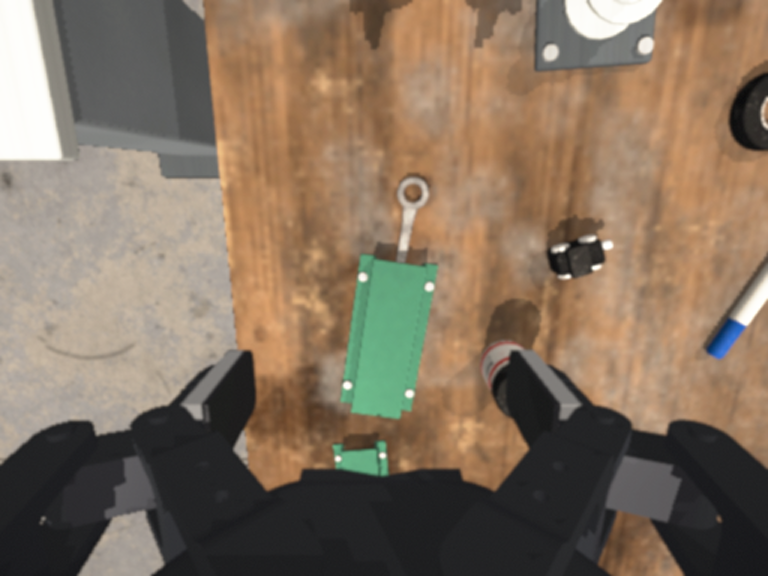

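The wrist picture confirms the choice: the large pocket is at about (262,222) native, with the ring end at (275,129) and the handle at (270,160). I'll measure the wrench axis from pixels.

```bash
python3 - <<'E'
from h import *
f=wrist()
im=f["img"]
c=im[110:180,240:310]; wr(c,"w1c.png",8)
hsv=cv2.cvtColor(im,cv2.COLOR_RGB2HSV)
g=((hsv[...,0]>60)&(hsv[...,0]<95)&(hsv[...,1]>60)).astype(np.uint8)
n,l,s,ce=cv2.connectedComponentsWithStats(g); i=1+np.argmax(s[1:,4]); print(s[i],ce[i])
r=cv2.minAreaRect(np.argwhere(l==i)[:,::-1].astype(np.float32)); 
for p in cv2.boxPoints(r): print(p,np.round(cast(f,p,0.005)[:2],4))
m=((hsv[...,1]<55)&(hsv[...,2]>110)).astype(np.uint8)[110:180,240:310]
n,l,s,ce=cv2.connectedComponentsWithStats(m); i=1+np.argmax(s[1:,4]); print(s[i],ce[i]+[240,110])
for y in range(0,70,4):
    xs=np.where(l[y]==i)[0]
    if len(xs): print(y+110,xs.min()+240,xs.max()+240,np.round(cast(f,[(xs.min()+xs.max())/2+240,y+110],.006)[:2],4))
E
```

```text
[ 227  170   65  109 4829] [257.63077242 223.46303583]
[225.22192 272.9837 ] [ 0.4023 -0.4215]
[240.45428 168.89575] [ 0.4297 -0.2503]
[291.24463 176.32849] [ 0.5044 -0.2616]
[276.01227 280.41644] [ 0.4851 -0.4354]
[ 25   8  21  58 458] [272.53056769 142.62445415]
118 273 277 [ 0.479  -0.1783]
122 267 283 [ 0.4791 -0.1837]
126 266 285 [ 0.4799 -0.1892]
130 265 285 [ 0.4793 -0.1947]
134 267 283 [ 0.4794 -0.2002]
138 269 278 [ 0.4773 -0.2058]
142 269 276 [ 0.476  -0.2114]
146 269 275 [ 0.4753 -0.217 ]
150 268 274 [ 0.474  -0.2227]
154 268 273 [ 0.4733 -0.2285]
158 267 272 [ 0.472  -0.2342]
162 266 271 [ 0.4706 -0.2401]
166 265 271 [ 0.4699 -0.2459]
170 265 270 [ 0.4693 -0.2518]
174 265 269 [ 0.4686 -0.2578]
```

View pics/w1c.png

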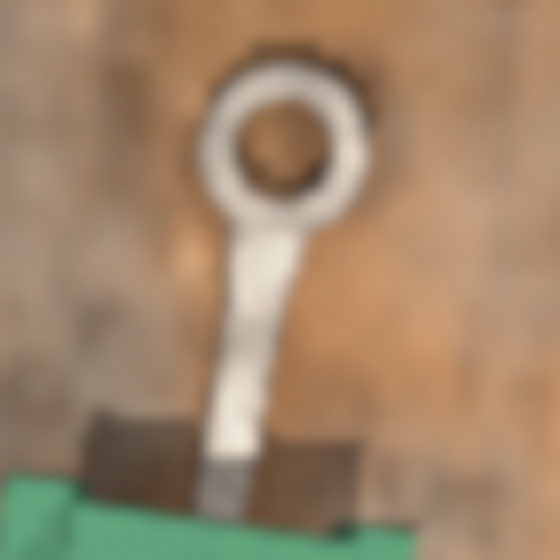

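```bash
python3 - <<'E'
from h import *
f=grab_frame("top"); im=f["img"]
hsv=cv2.cvtColor(im,cv2.COLOR_RGB2HSV)
g=((hsv[...,0]>60)&(hsv[...,0]<95)&(hsv[...,1]>60)).astype(np.uint8)
n,l,s,ce=cv2.connectedComponentsWithStats(g); i=1+np.argmax(s[1:,4]); print(s[i],ce[i])
i=[k for k in range(1,n) if s[k,4]>300 and abs(ce[k][0]-339)<12 and abs(ce[k][1]-227)<12][0]
r=cv2.minAreaRect(np.argwhere(l==i)[:,::-1].astype(np.float32)); 
for p in cv2.boxPoints(r): print(p,np.round(cast(f,p,0.005)[:2],4))
for px in [(76,138),(105,145),(150,153),(175,156)]:
    p=((px[0]/3.5+420+.0)/1.5,(px[1]/3.5+290)/1.5); print(np.round(cast(f,p,.006)[:2],4))
f=wrist();im=f["img"]; hsv=cv2.cvtColor(im,cv2.COLOR_RGB2HSV)
wr(im[160:290,215:300],"w1p.png",5)
E
```

```text
[385 227  31  18 394] [401.57360406 235.98730964]Traceback (most recent call last):
  File "<stdin>", line 6, in <module>
IndexError: list index out of range
```

```bash
python3 - <<'E'
from h import *
f=wrist();im=f["img"]
wr(im[160:290,215:300],"w1p.png",4.5)
im=cv2.imread("pics/top0.png"); T=None
f=grab_frame("top")
for px in [(76,138),(105,145),(150,153),(175,156)]:
    p=((px[0]/3.5+420+.0)/1.5,(px[1]/3.5+290)/1.5); print(np.round(cast(f,p,.006)[:2],4))
# flange foot corners in crop0: near flange
for px in [(170,218),(428,262),(186,98),(440,137)]:
    p=((px[0]/3.5+420+.0)/1.5,(px[1]/3.5+290)/1.5); print(np.round(cast(f,p,.002)[:2],4))
E
```

```text
[ 0.4776 -0.1919]
[ 0.4734 -0.2102]
[ 0.4687 -0.2385]
[ 0.467  -0.2543]
[ 0.4283 -0.2512]
[ 0.4027 -0.413 ]
[ 0.5044 -0.2625]
[ 0.4815 -0.4235]
```

View pics/w1p.png

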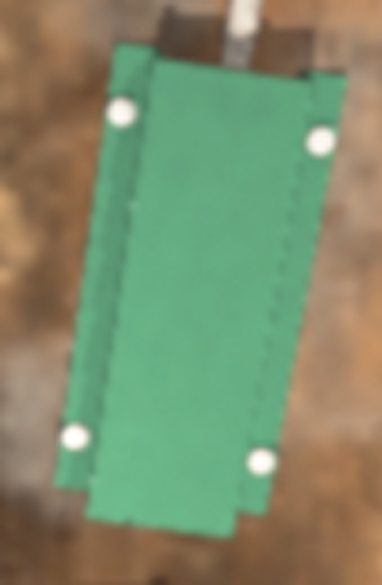

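```bash
python3 - <<'E'
from h import *
r=down(-.165)
movep([.4725,-.223,.07],r)
move_l([.4725,-.223,.003],.1)
grab(50); st=get_state(); print(st["finger_gap"],st["position"],st["contact_force"],st["clock"])
p=np.array(st["position"]); p[2]=.0035
d=np.array([np.sin(.155),np.cos(.155),0])
for L in (.04,.185):
    res=move_l(p+d*L,.12 if L>.1 else .06,until_force=25); st=get_state(); print(res,st["position"],st["contact_force"],st["clock"])
    if res: break
wrist("w2.png"); f=grab_frame("scene"); wr(f["img"][150:330,180:420],"s2.png",3)
E
```

```text
0.0012326400707696641 [ 0.47249015 -0.22300512  0.00297769] [ 0.70347391 -0.24062883 -0.17720772] 5.0667
False [ 0.47882556 -0.18355739  0.00355439] [0.07414292 0.70145918 0.34749813] 5.8833
False [ 0.50103443 -0.04077209  0.00347391] [-0.47033768 -0.4142697   0.31491902] 7.2417
```

View pics/w2.png

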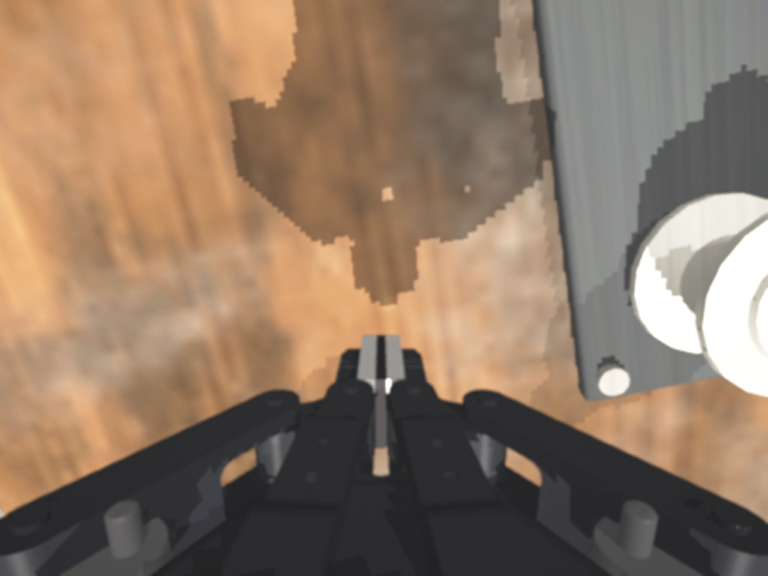

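View pics/s2.png

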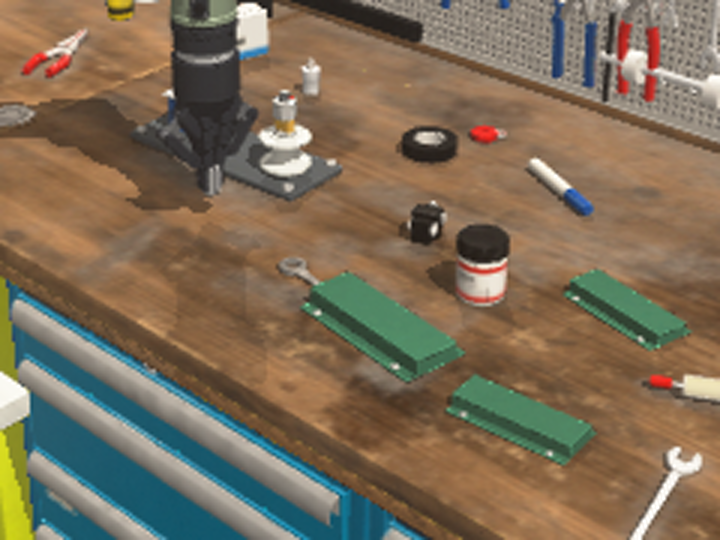

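The grab missed: the fingers shut to 0 and the wrench still sits in its pocket in the scene crop. The tips passed above the handle, so I'll probe the bench height here and re-look at the tail.

```bash
python3 - <<'E'
from h import *
p=get_state()["position"]
print(move_l([p[0]-.03,p[1]-.02,.003],.2))
print(move_l([p[0]-.03,p[1]-.02,-.004],.02,until_force=4)); st=get_state(); print(st["position"],st["contact_force"],st["clock"])
move_l([p[0]-.03,p[1]-.02,.05],.2)
let_go()
movep([.465,-.235,.16],down(-.165))
f=wrist("w3.png"); im=f["img"]
hsv=cv2.cvtColor(im,cv2.COLOR_RGB2HSV)
m=((hsv[...,1]<55)&(hsv[...,2]>110)).astype(np.uint8)
n,l,s,ce=cv2.connectedComponentsWithStats(m)
for k in range(1,n):
    if s[k,4]>80: print(s[k],ce[k],cast(f,ce[k],.006))
print(get_state()["clock"])
E
```

```text
False
False
[ 0.47100213 -0.0606441  -0.00422554] [-1.01606092 -0.00884523 -0.48650487] 8.175
[ 46   0  18  11 107] [55.8411215   3.59813084] [ 0.29513999 -0.02782106  0.006     ]
[350   0  17   9 122] [357.55737705   3.44262295] [ 0.59646439 -0.07824654  0.006     ]
[    0   120   135   190 19069] [ 56.90403272 206.49845299] [ 0.22189358 -0.2344314   0.006     ]
[249 123  25  72 703] [260.91322902 154.17211949] [ 0.4759578 -0.2125572  0.006    ]
[406 146  16   8  93] [413.64516129 149.80645161] [ 0.64951788 -0.23645836  0.006     ]
[385 157  14   9  88] [391.06818182 160.96590909] [ 0.62348823 -0.24516124  0.006     ]
[284 190   9  24  82] [288.74390244 206.45121951] [ 0.49918622 -0.28055951  0.006     ]
[122 234  40  46 480] [138.77916667 256.42083333] [ 0.30192086 -0.31544443  0.006     ]
[347 234  39  45 471] [367.67091295 254.92144374] [ 0.5894352  -0.36109649  0.006     ]
[231 272   9  38  96] [233.71875    293.73958333] [ 0.41126583 -0.38884538  0.006     ]
[  52  340   57   44 1623] [ 83.17436845 365.88108441] [ 0.17647519 -0.47020379  0.006     ]
10.2583
```

View pics/w3.png

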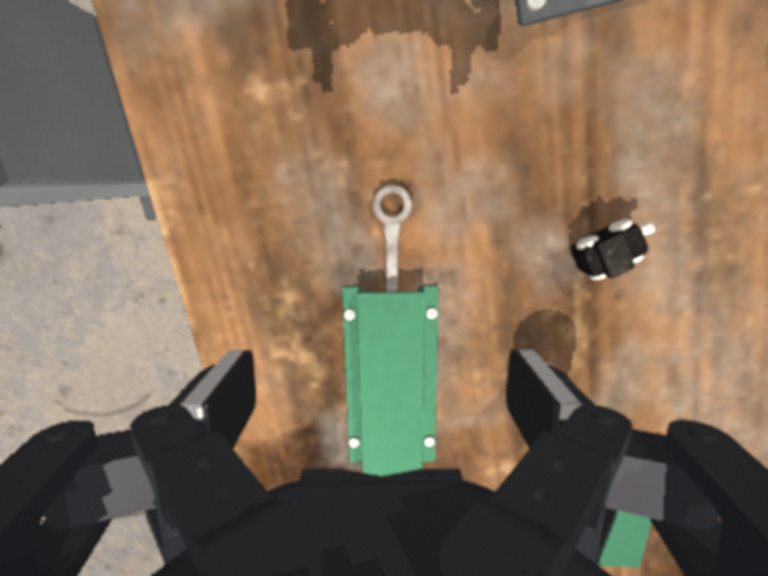

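```bash
python3 - <<'E'
from h import *
movep([.42,-.19,.03],down(-.165)); grab(50)
move_l([.42,-.19,.0],.1)
print(move_l([.42,-.19,-.02],.03,until_force=3)); st=get_state(); print(st["position"],st["contact_force"],st["clock"])
zt=st["position"][2]
move_l([.42,-.19,.03],.2)
let_go(); print(zt,get_state()["clock"])
E
```

```text
False
[ 0.4200245  -0.19001905 -0.02001031] [-1.00760826  0.00278021  0.30833212] 12.925
-0.02001030697783477 14.1083
```

```bash
python3 - <<'E'
from h import *
import cell; print([k for k in dir(cell) if not k.startswith('_')])
f=grab_frame("scene")
for z in (-.02,.0035,.0225,.03):
    u=proj(f,[.501,-.0408,z]); print(z,(u-[180,150])*3)
st=get_state();print(st["position"],st["q"],st["finger_gap"])
grab(50); move_l([.42,-.19,-.02],.2); st=get_state(); print(st["position"],st["q"],st["contact_force"],st["finger_gap"])
f=grab_frame("scene");print(proj(f,st["position"]));u=proj(f,st["position"]).astype(int)
wr(f["img"][u[1]-60:u[1]+40,u[0]-70:u[0]+70],"s3.png",5); print(u)
wrist("w4.png")
E
```

```text
['MotionError', 'get_state', 'grab', 'grab_frame', 'grip_point_offset', 'ik', 'let_go', 'move_l', 'movep', 'set_joints', 'sign_off', 'silhouettes', 'sleep', 'spot_in', 'tip_of']
-0.02 [208.29507496 227.7936352 ]
0.0035 [207.62221414 210.12592341]
0.0225 [207.07214593 195.68245128]
0.03 [206.85350436 189.94144789]
[ 0.42002789 -0.19001123  0.03001069] [-5.85173119e-01  3.73140386e-01 -6.47190871e-01  5.50412896e-01
  9.90170217e-06  1.15058817e+00] 1.003122778844908
[ 0.41926497 -0.18952051 -0.02028035] [-5.85189362e-01  4.61179694e-01 -6.88342664e-01  4.23471280e-01
 -5.07180507e-06  1.15060870e+00] [0.41167356 0.19537603 0.4555565 ] 0.0021826252987843953
[262.89233045 251.39463862]
[262 251]
```

View pics/s3.png

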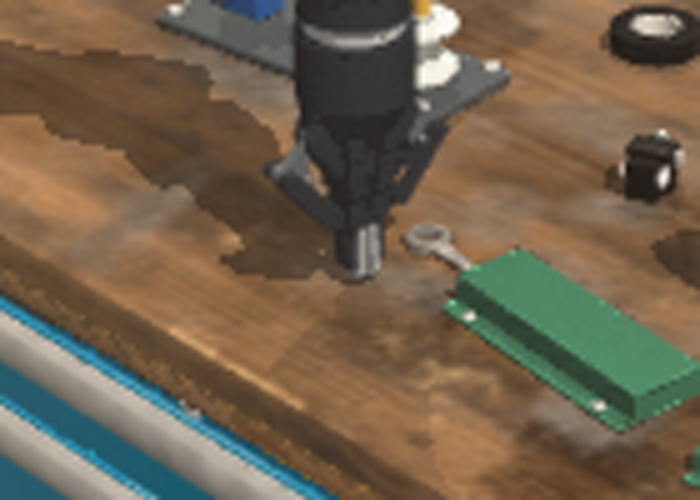

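View pics/w4.png

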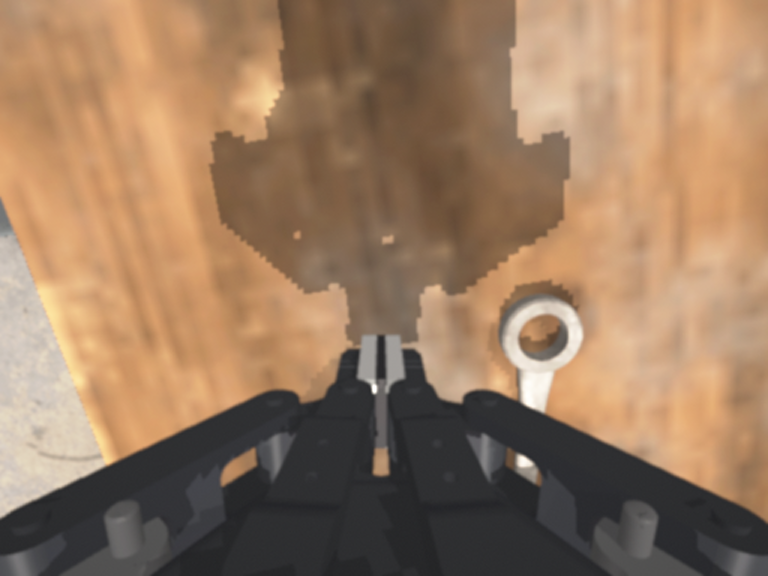

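The scene crop shows the tips still just above the bench, at about pixel (265,247), although the reported TCP is at z = −0.020. The real tips therefore sit about 20 mm short of the reported TCP. I'll find contact exactly.

```bash
python3 - <<'E'
from h import *
import cell; print(cell.grip_point_offset)
print(move_l([.42,-.19,-.034],.02,until_force=3)); st=get_state(); print(st["position"],st["contact_force"],st["clock"])
zt=st["position"][2]
move_l([.42,-.19,zt+.05],.2)
let_go(); print(zt,get_state()["clock"])
E
```

```text
0.0187
True
[ 0.42041798 -0.19027133 -0.02697932] [-1.20849536 -0.09771195  7.84272128] 15.8917
-0.026979318660335344 17.075
```

```bash
python3 - <<'E'
from h import *
r=down(-.165)
movep([.4725,-.223,.03],r)
move_l([.4725,-.223,-.0245],.1)
grab(50); st=get_state(); print(st["finger_gap"],st["position"],st["contact_force"],st["clock"])
if st["finger_gap"]>.05:
    p=np.array(st["position"]); p[2]=-.0240
    d=np.array([np.sin(.16),np.cos(.16),0])
    for L in (.04,.18):
        res=move_l(p+d*L,.15 if L>.1 else .06,until_force=25); st=get_state(); print(res,st["position"],st["contact_force"],st["finger_gap"],st["clock"])
        if res: break
wrist("w5.png"); f=grab_frame("scene"); wr(f["img"][150:330,180:420],"s5.png",3)
E
```

```text
0.12745585082097013 [ 0.4727084  -0.22307038 -0.02414123] [ 0.02484892 -0.29873363  4.91228879] 18.7917
False [ 0.47895742 -0.18194665 -0.02414935] [0.25971129 2.97762272 4.58954106] 0.1307464473565663 19.6083
False [ 0.50130113 -0.04519038 -0.02409799] [-0.3699313   1.28273168  0.98452402] 0.12990865670877688 20.6917
```

View pics/s5.png

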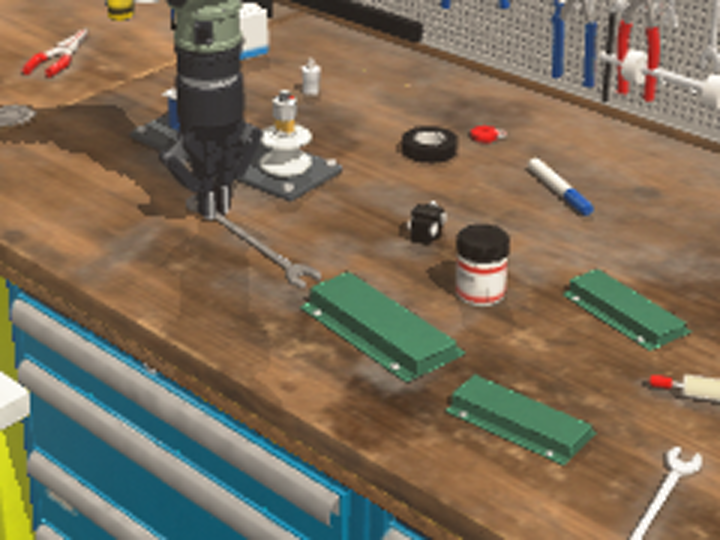

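The wrench is fully out; the jaw at crop (300,272) is clear of the mouth. I'll let go and look at both wrench and fixture.

```bash
python3 - <<'E'
from h import *
p=get_state()["position"]
let_go()
move_l([p[0],p[1],.06],.25)
movep([.57,.0,.17],down(0))
f=wrist("w6.png")
for n,z in [("wrench",0),("jaw",.004),("hub_fixture",0),("cone_flats",.066),("jam_grip",.0895),("stop",.066)]: tips(f,"wrist",n,z)
f=wrist("w6b.png");np.save("w6.npy",f["img"]); 
import pickle; pickle.dump({k:f[k] for k in ("img","fx","fy","cx","cy","cam_to_world")},open("w6.pkl","wb"))
print(get_state()["clock"])
E
```

```text
wrench [([198.8, 253.9], 0.59, [0.495, -0.1116])]
jaw [([186.9, 322.2], 0.72, [0.4736, -0.216]), ([197.0, 254.9], 0.22, [0.4934, -0.111])]
hub_fixture [([301.7, 195.6], 0.8, [0.6284, -0.0309])]
cone_flats [([313.7, 215.5], 0.98, [0.63, -0.0335]), ([185.3, 323.2], 0.58, [0.4894, -0.1651])]
jam_grip [([318.3, 224.5], 0.93, [0.6296, -0.034])]
stop [([323.9, 38.8], 0.64, [0.6299, 0.1306])]
22.9917
```

View pics/w6.png

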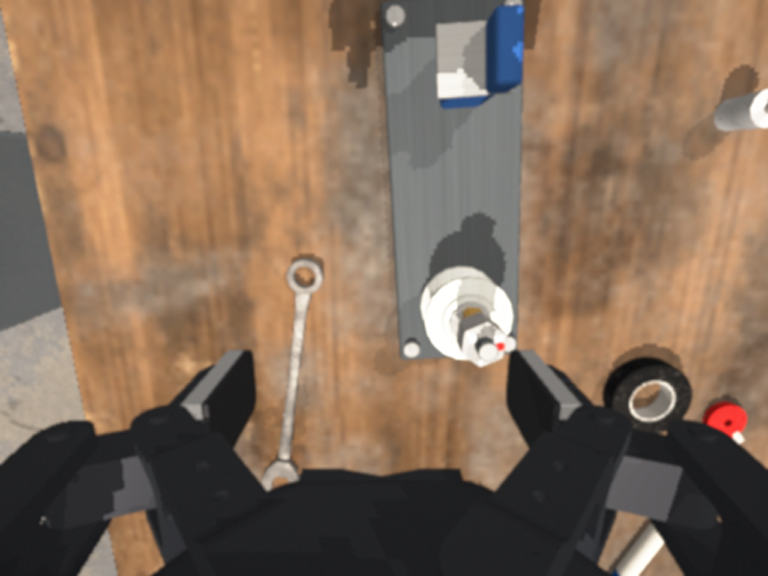

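```bash
python3 - <<'E'
from h import *
import pickle; f=pickle.load(open("w6.pkl","rb")); im=f["img"]
def c(px,z): return np.round(cast(f,(px[0]/1.5,px[1]/1.5),z),4)[:2]
print("plate L",c((385,20),.01),c((402,358),.01),"R",c((521,100),.01),c((517,300),.01))
print("ring",c((304,277),.006),"jawhead",c((281,475),.006), "handle", [c(p,.007) for p in ((302,310),(296,380),(287,450))])
for a,b,cc,d,n in [(150,270,220,360,"hub"),(0,80,270,370,"brace")]:
    wr(im[a:b,cc:d],"w6_%s.png"%n,5)
for n,z in [("jaw",.004),("jam_grip",.0895)]: pass
E
```

```text
plate L [0.5719 0.1679] [ 0.5866 -0.0859] R [0.6703 0.1165] [ 0.68   -0.0346]
ring [ 0.5061 -0.016 ] jawhead [ 0.4753 -0.206 ] handle [array([ 0.5032, -0.044 ]), array([ 0.4948, -0.108 ]), array([ 0.4828, -0.1784])]
```

View pics/w6_hub.png

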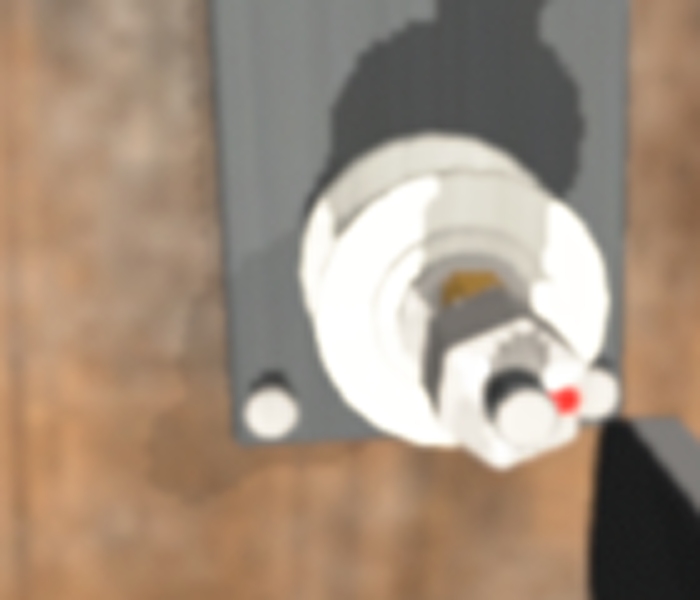

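View pics/w6_brace.png

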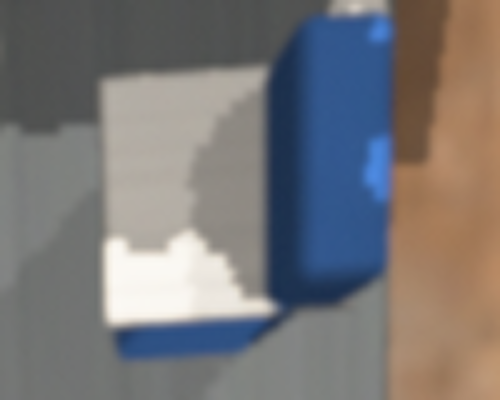

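```bash
python3 - <<'E'
from h import *
import pickle; f=pickle.load(open("w6.pkl","rb"))
def c(px,z): return np.round(cast(f,(px[0]/5+220,px[1]/5+150),z),4)[:2]
print("axle",c((527,415),.112),"hub top",c((460,302),.058),"reddot",c((566,400),.1005),"hexcorners c",c((510,395),.1005))
def b(px,z): return np.round(cast(f,(px[0]/5+270,px[1]/5),z),4)[:2]
print("rest corners",b((102,78),.062),b((107,325),.062),b((278,305),.062),"stop edge top",b((318,20),.086),b((300,280),.086))
phi=-.155
g=np.array([.4912,-.1225])
movep([g[0],g[1],.03],down(phi))
move_l([g[0],g[1],-.0245],.12)
grab(60); st=get_state(); print(st["finger_gap"],st["position"],st["contact_force"],st["clock"])
move_l([g[0],g[1],.10],.2)
f=grab_frame("scene"); wr(f["img"][120:300,180:420],"s7.png",3)
st=get_state(); print(st["finger_gap"],st["position"],st["contact_force"],st["clock"])
E
```

```text
axle [ 0.6312 -0.0339] hub top [ 0.6302 -0.0316] reddot [ 0.6413 -0.036 ] hexcorners c [ 0.631 -0.035]
rest corners [0.601  0.1495] [0.6032 0.1096] [0.6342 0.1129] stop edge top [0.6321 0.1501] [0.6319 0.1125]
0.10756959722058947 [ 0.49114989 -0.12257708 -0.02416507] [-0.90308221  0.24922231  5.53809531] 25.1083
0.10445863308007948 [ 0.48996497 -0.12201179  0.09849822] [-0.65518294 -0.15430715 -2.33808601] 25.9333
```

View pics/s7.png

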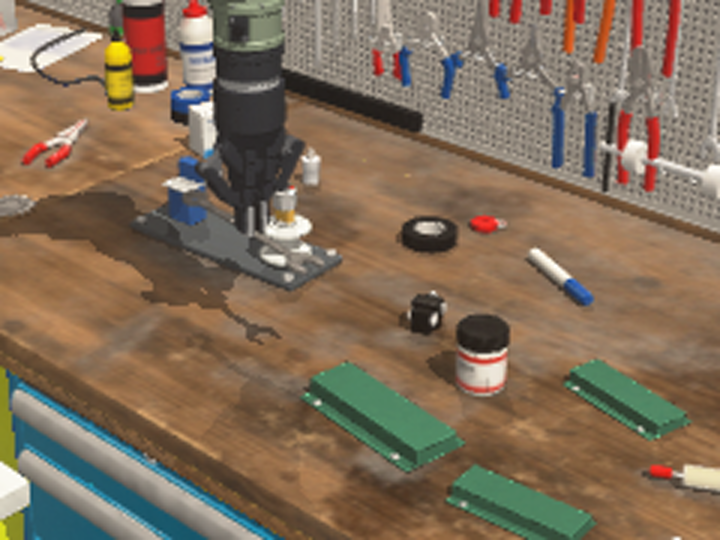

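Wrench is held level with its shadow showing the jaw forward. Now to the position ahead of the nut, above it.

```bash
cat >> h.py <<'E'
HUB=np.array([.6308,-.034]); BETA=-.058
def fx(x,y,b=None):
    b=BETA if b is None else b
    ey=np.array([np.sin(b),np.cos(b)]); ex=np.array([np.cos(b),-np.sin(b)])
    return HUB+x*ex+y*ey
E
python3 - <<'E'
from h import *
p=fx(0,.130); r=down(-BETA)
movep([*p,.12],r)
move_l([*p,.075],.15)
f=wrist("w8.png"); wr(f["img"][100:,150:400],"w8c.png",2.1)
g=grab_frame("scene"); wr(g["img"][140:230,210:330],"s8.png",6)
g=grab_frame("top"); wr(g["img"][140:210,150:280],"t8.png",5)
tips(f,"wrist","jaw",.100)
st=get_state(); print(p,st["finger_gap"],st["position"],st["clock"])
E
```

```text
jaw []
[0.62326423 0.0957814 ] 0.10639821581031018 [0.62432707 0.09549361 0.07640472] 27.5833
```

View pics/w8c.png

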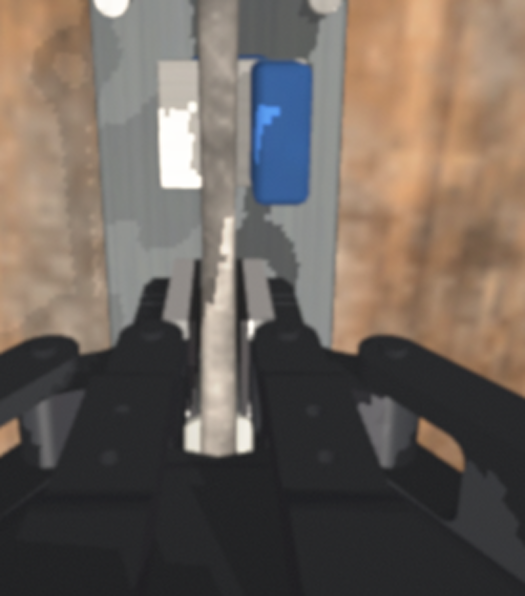

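View pics/s8.png

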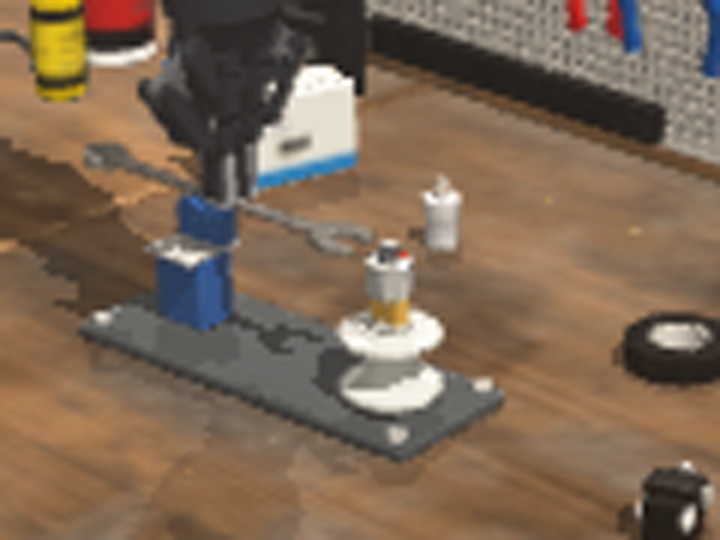

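View pics/t8.png

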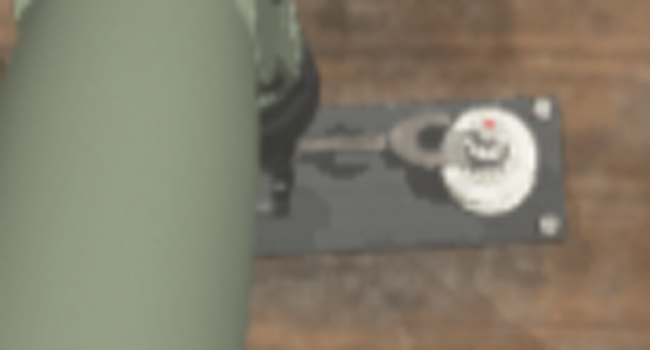

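```bash
python3 - <<'E'
from h import *
g=grab_frame("top")
def c(px,z): return np.round(cast(g,(px[0]/5+150,px[1]/5+140),z),4)[:2]
h=HUB
ey=np.array([np.sin(BETA),np.cos(BETA)]); ex=np.array([np.cos(BETA),-np.sin(BETA)])
for n,px,z in [("slotbottom",(418,132),.106),("slot",(432,133),.106),("head far edge",(412,112),.107),("head near",(417,165),.107),("hnd",(310,147),.107),("hnd2",(380,142),.107),("axle",(490,143),.112),("red",(489,124),.1005),("plate far",(563,97),.01),("near",(563,241),.01)]:
    w=c(px,z); print(n,w,"fix",np.round([(w-h)@ex,(w-h)@ey],4))
f=tip_of("top","jaw"); print([(d["centre"],d["score"],cast(g,d["centre"],.105)) for d in f[:2]])
f=tip_of("top","jam_grip"); print([(d["centre"],d["score"],cast(g,d["centre"],.0895)) for d in f[:2]])
f=tip_of("top","cone_flats"); print([(d["centre"],d["score"],cast(g,d["centre"],.066)) for d in f[:2]])
wr(g["img"][150:190,200:280],"t8c.png",9)
s=grab_frame("scene")
for n,z in [("jaw",.105),("jam_grip",.0895)]: 
    print(n,[(d["centre"],d["score"],cast(s,d["centre"],z)) for d in tip_of("scene",n)[:2]])
E
```

```text
slotbottom [0.6312 0.0084] fix [0.0029 0.0423]
slot [ 6.307e-01 -3.000e-04] fix [0.0019 0.0336]
head far edge [0.6438 0.0124] fix [0.0157 0.0456]
head near [0.6099 0.0085] fix [-0.0184  0.0436]
hnd [0.6204 0.0754] fix [-0.004   0.1098]
hnd2 [0.6243 0.0319] fix [-0.0027  0.0662]
axle [ 0.6234 -0.0367] fix [-0.0075 -0.0023]
red [ 0.6384 -0.0358] fix [ 0.0075 -0.0022]
plate far [ 0.6806 -0.0845] fix [ 0.0468 -0.0533]
near [ 0.5812 -0.0853] fix [-0.0525 -0.0483]
[([234.8, 168.8], 0.64, array([0.62384534, 0.00456628, 0.105     ])), ([348.2, 189.1], 0.42, array([ 0.56415578, -0.34865486,  0.105     ]))]
[([248.1, 167.7], 0.43, array([ 0.63172365, -0.03671127,  0.0895    ]))]
[([247.0, 168.8], 0.57, array([ 0.63372552, -0.032937  ,  0.066     ]))]
jaw [([267.7, 179.9], 0.5, array([ 0.62493166, -0.01065901,  0.105     ]))]
jam_grip [([274.6, 186.4], 0.48, array([ 0.62610908, -0.04345107,  0.0895    ]))]
```

View pics/t8c.png

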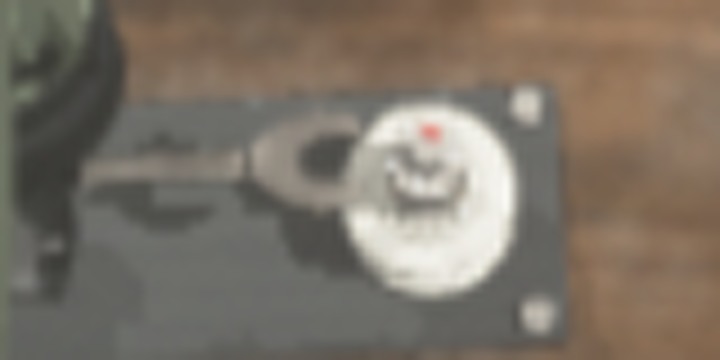

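```bash
python3 - <<'E'
from h import *
print(get_state()["position"])
p=fx(0,.130)
print(move_l([*p,.0405],.08,until_force=8)); st=get_state(); print(st["position"],st["contact_force"],st["wrist_torque"],st["clock"])
s=grab_frame("scene"); wr(s["img"][140:230,210:330],"s9.png",6)
f=wrist(); wr(f["img"][90:,150:400],"w9c.png",2)
E
```

```text
[0.62332926 0.0958695  0.07517091]
False
[0.62298081 0.0957832  0.04005497] [-0.54020395  0.56116809 -1.49283405] [ 0.02594575 -0.02249853 -0.03866028] 28.5167
```

View pics/s9.png

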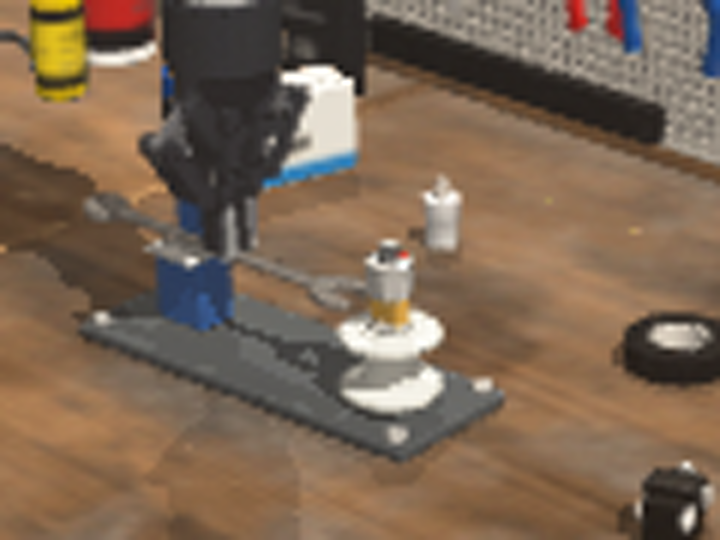

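View pics/w9c.png

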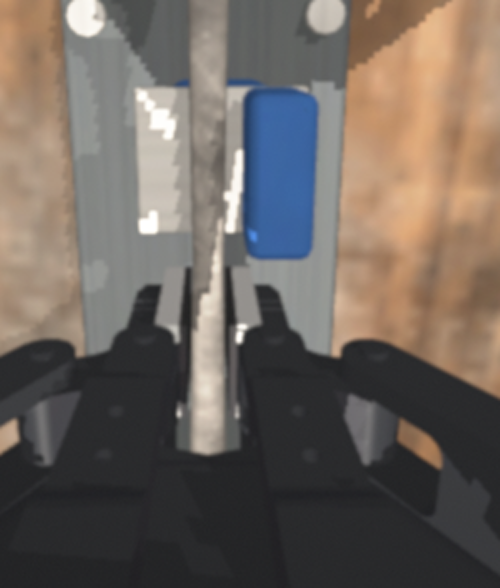

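Jaw is level with the brass flats, short of the nut (scene crop (335,290) against the nut at (390,300)). The handle lies over the rest about 10 mm left of the stop face, as it should. Sliding on.

```bash
python3 - <<'E'
from h import *
r0=np.array(get_state()["contact_force"])
for y in (.110,.090):
    p=fx(0,y)
    res=move_l([*p,.0405],.05,until_force=9); st=get_state(); w=st["position"]; ey=np.array([np.sin(BETA),np.cos(BETA)])
    print(res,w,"fixy",(w[:2]-HUB)@ey,st["contact_force"],st["wrist_torque"],st["clock"])
    if res: break
s=grab_frame("scene"); wr(s["img"][140:230,210:330],"s10.png",6)
g=grab_frame("top"); wr(g["img"][150:190,200:280],"t10.png",9)
f=wrist(); wr(f["img"][90:,150:400],"w10c.png",2)
E
```

```text
False [0.62447029 0.07544852 0.04057324] fixy 0.10963140052981803 [ 1.10181472  0.50333652 -1.93437809] [-0.0773726  -0.02076363 -0.00983679] 29.1667
True [0.62523496 0.06417435 0.04006003] fixy 0.09833186219584962 [ 1.90255229  3.68399806 -0.50090107] [ 0.5566282  -0.26782908  0.13297789] 29.5167
```

View pics/s10.png

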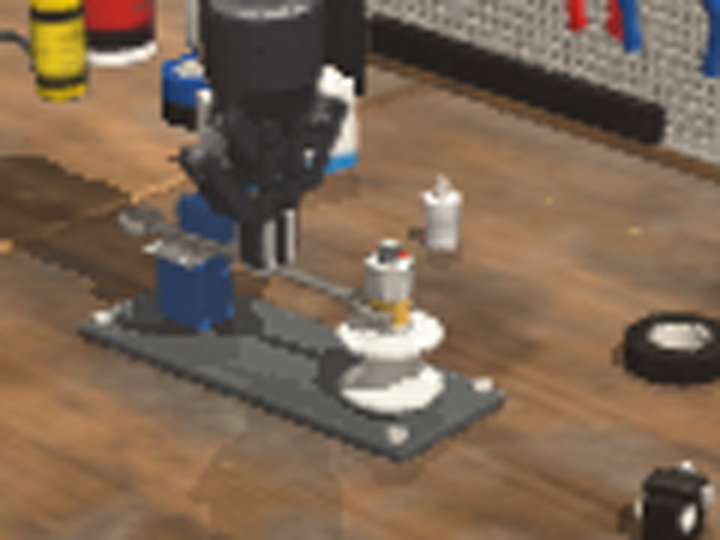

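View pics/t10.png

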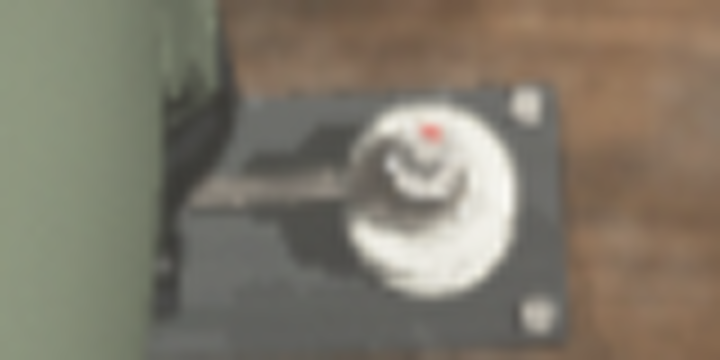

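```bash
python3 - <<'E'
from h import *
ey=np.array([np.sin(BETA),np.cos(BETA)])
st=get_state(); print((st["position"][:2]-HUB)@ey,st["contact_force"],st["wrist_torque"])
res=move_l([*fx(0,.092),.040],.03,until_force=12); st=get_state(); print(res,(st["position"][:2]-HUB)@ey,st["position"],st["contact_force"],st["wrist_torque"],st["clock"])
w=st["position"]
print(move_l([w[0],w[1],.0365],.05,until_force=6)); st=get_state(); print(st["position"],st["contact_force"],st["clock"])
let_go()
st=get_state(); w=st["position"]; print(w,st["contact_force"])
f=wrist(); wr(f["img"][90:,150:400],"w11c.png",2)
move_l([w[0],w[1],.13],.25)
s=grab_frame("scene"); wr(s["img"][140:230,210:330],"s11.png",6)
f=wrist(); wr(f["img"],"w11.png",1.5)
print(get_state()["clock"])
E
```

```text
0.09833877350469591 [ 2.83782793  2.02425432 -0.37517059] [ 0.34167433 -0.34875204  0.1637841 ]
True 0.09855285850957131 [0.62478227 0.06436944 0.03937257] [ 1.81648341  3.26693138 -1.0076879 ] [ 0.38378903 -0.30859135  0.14048378] 29.8917
False
[0.62517993 0.06440607 0.03733649] [-1.02442622  1.33417207  5.66358852] 30.1417
[0.62478512 0.06432427 0.03649215] [-0.54189311  0.36361803  0.75203435]
31.5417
```

View pics/s11.png

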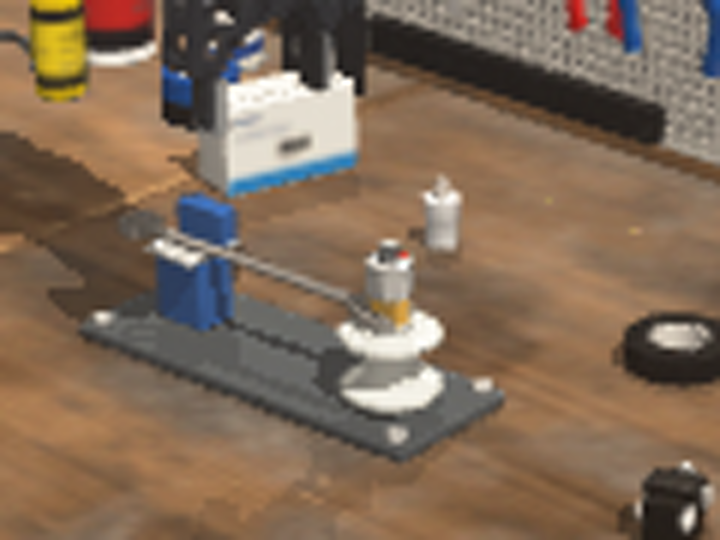

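View pics/w11.png

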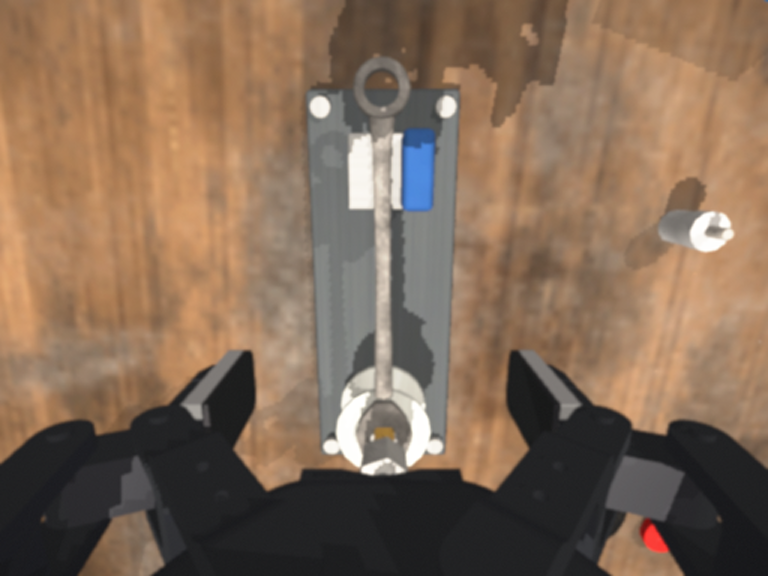

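```bash
python3 - <<'E'
from h import *
st=get_state(); p=st["position"]
f=wrist()
ey=np.array([np.sin(BETA),np.cos(BETA)]);ex=np.array([np.cos(BETA),-np.sin(BETA)])
def c(px,z):
    w=cast(f,(px[0]/1.5,px[1]/1.5),z)[:2]; return np.round(w,4),np.round([(w-HUB)@ex*1e3,(w-HUB)@ey*1e3],1)
print("ring",c((382,86),.070),"hubtop",c((383,435),.058),"hndl",c((382,170),.069),c((384,380),.069),"stopface",c((403,170),.08),"restL",c((348,208),.062), c((349,136),.062))
wr(f["img"][240:325,200:310],"w12.png",7)
for n,z in [("cone_flats",.066),("jam_grip",.0895),("jaw",.066),("wrench",.062),("stop",.066)]: tips(f,"wrist",n,z,2)
s=grab_frame("scene")
print(get_state()["clock"])
E
```

```text
ring (array([0.6171, 0.1726]), array([ -1.7, 207.1])) hubtop (array([ 0.6307, -0.0332]), array([-0. ,  0.8])) hndl (array([0.6196, 0.1321]), array([ -1.5, 166.5])) (array([0.6285, 0.0113]), array([ 0.3, 45.4])) stopface (array([0.6302, 0.1325]), array([  9. , 166.2])) restL (array([0.602 , 0.1108]), array([-20.4, 146.2])) (array([0.6009, 0.1487]), array([-19.3, 184.1]))
cone_flats [([255.6, 292.9], 0.87, [0.6308, -0.031]), ([256.4, 262.8], 0.26, [0.6295, 0.0004])]
jam_grip [([254.8, 310.6], 0.9, [0.6302, -0.0325])]
jaw [([254.5, 295.5], 0.63, [0.63, -0.0339])]
wrench [([256.5, 182.1], 0.96, [0.6248, 0.0751])]
stop [([269.1, 113.2], 0.83, [0.6312, 0.133])]
31.8917
```

View pics/w12.png

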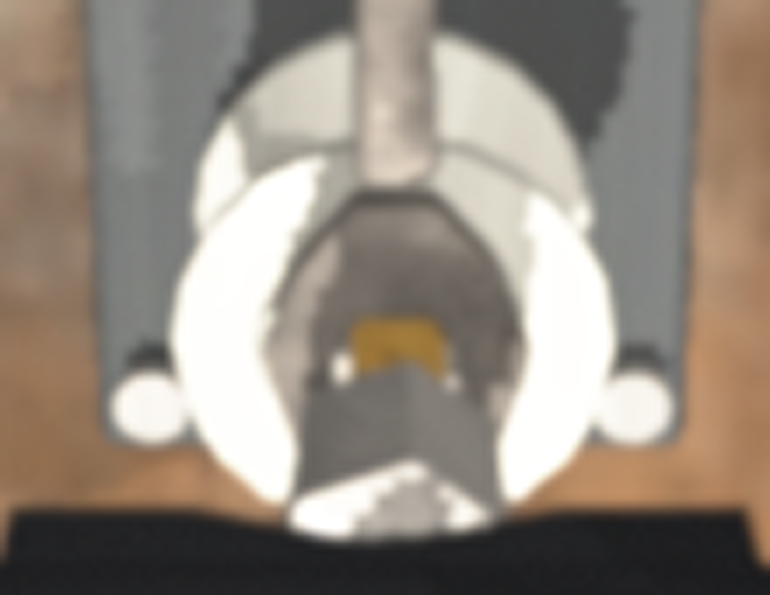

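Ring measures 207 mm from the hub axis (208 nominal), brass is at the slot bottom and the handle is on the rest about 1–2 mm from the stop. The wrench is seated. Next, look down on the jam nut.

```bash
python3 - <<'E'
from h import *
h=np.array([.6306,-.0335])
movep([*h,.13],down(.9))
f=wrist(); wr(f["img"][150:290,170:340],"w13.png",4.5)
st=get_state(); print(st["q"],st["position"],st["clock"])
for n,z in [("cone_flats",.066),("jam_grip",.0895)]: tips(f,"wrist",n,z,2)
hsv=cv2.cvtColor(f["img"],cv2.COLOR_RGB2HSV); m=((hsv[...,0]<8)|(hsv[...,0]>172))&(hsv[...,1]>140)&(hsv[...,2]>100)
m[:, :170]=0; m[:,340:]=0; m[:150]=0; m[290:]=0
ys,xs=np.where(m); print(len(xs),xs.mean(),ys.mean(),cast(f,(xs.mean(),ys.mean()),.1005))
import pickle; pickle.dump({k:f[k] for k in ("img","fx","fy","cx","cy","cam_to_world")},open("w13.pkl","wb"))
E
```

```text
[-1.69274458e-01  5.29186983e-01 -7.27566333e-02  9.69017208e-01
  1.87359605e-04  5.01796474e-01] [ 0.6305348  -0.03303466  0.12996427] 32.875
cone_flats [([253.0, 192.9], 0.95, [0.6283, -0.0336])]
jam_grip [([252.7, 203.5], 0.64, [0.63, -0.0351])]
16 261.375 219.375 [ 0.6411915  -0.03564074  0.1005    ]
```

View pics/w13.png

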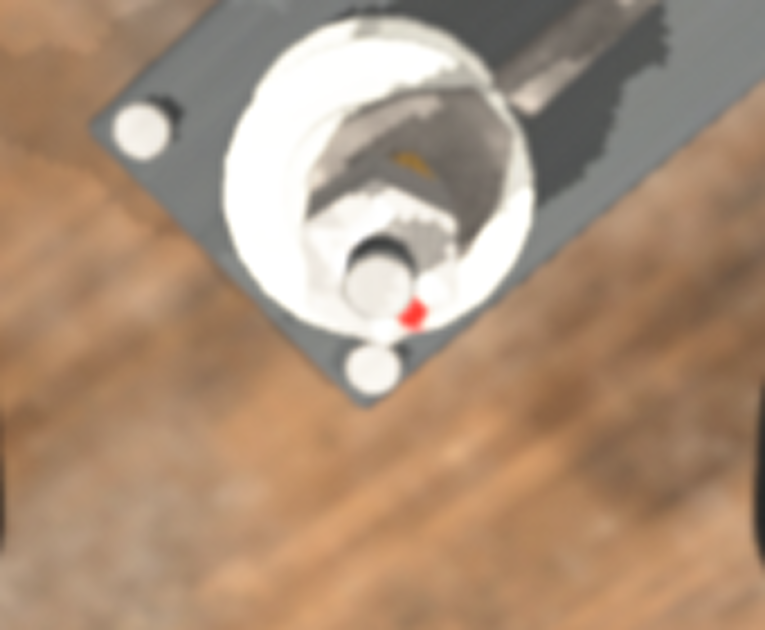

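Nut's side flats are vertical in this view (crop x = 307 and 457), so the tool at phi ≈ 0.9 is square to them. I'll approach at 0.87, a slight clockwise bias.

```bash
python3 - <<'E'
from h import *
h=np.array([.6306,-.0337])
movep([*h,.11],down(.87))
print(move_l([*h,.0545],.1,until_force=6)); st=get_state(); print(st["position"],st["contact_force"],st["clock"])
s=grab_frame("scene"); wr(s["img"][130:220,220:340],"s14.png",6)
grab(90); st=get_state(); print(st["finger_gap"],st["position"],st["contact_force"],st["wrist_torque"],st["q"],st["clock"])
s=grab_frame("scene"); wr(s["img"][130:220,220:340],"s14b.png",6)
E
```

```text
False
[ 0.63107461 -0.03377864  0.0550426 ] [-0.29295478 -0.58097201  0.50404792] 33.9333
0.2818191287911774 [ 0.63100616 -0.03338311  0.05519898] [-1.22411681  1.81356113  4.73545434] [ 0.2838756   0.17253354 -0.00933557] [-1.69949138e-01  5.99933944e-01 -1.58686917e-01  8.11267537e-01
  6.69399124e-04  5.30622949e-01] 34.575
```

View pics/s14b.png

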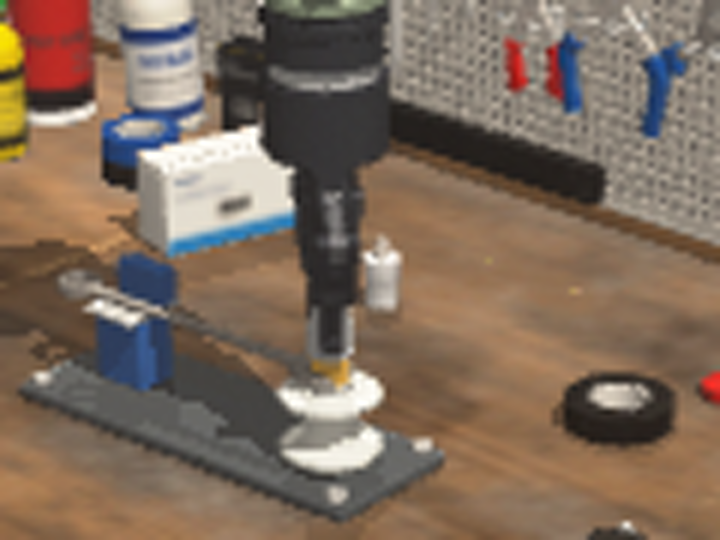

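Nut is gripped (gap ≈ 24–26 mm) and the tips are above the wrench. Turning clockwise with torque watch.

```bash
python3 - <<'E'
from h import *
st=get_state(); q=np.array(st["q"]); q0=q[5]; t0=st["wrist_torque"][2]
print(q0,t0)
for k in range(9):
    q[5]+=.12; set_joints(q); st=get_state(); tz=st["wrist_torque"][2]-t0
    print(round(q[5]-q0,2),round(st["q"][5]-q0,3),np.round(st["wrist_torque"],3),np.round(st["contact_force"],1),round(st["finger_gap"],3),round(st["clock"],2))
    if abs(tz)>.4: break
E
```

```text
0.530600963309733 -0.021463908955146972
0.12 0.117 [ 0.178  0.097 -0.032] [-0.7  1.6  2.3] 0.281 34.88
0.24 0.236 [ 0.248  0.006 -0.017] [0.4 1.8 1.6] 0.281 35.12
0.36 0.355 [ 0.37  -0.082 -0.006] [1.  1.1 2. ] 0.28 35.38
0.48 0.475 [ 0.418 -0.189 -0.028] [1.1 2.4 2. ] 0.282 35.62
0.6 0.594 [ 0.605 -0.329  0.025] [1.5 2.  2.2] 0.28 35.88
0.72 0.714 [ 0.599 -0.533  0.026] [2.5 1.9 1.2] 0.283 36.12
0.84 0.834 [ 0.725 -0.709  0.034] [3.6 4.4 0.3] 0.284 36.38
0.96 0.955 [ 0.802 -0.765 -0.008] [ 4.6  4.1 -0.3] 0.276 36.62
1.08 1.075 [ 0.793 -0.806 -0.023] [3.6 4.1 0.5] 0.286 36.88
```

```bash
python3 - <<'E'
from h import *
st=get_state(); print(st["tau"],st["q"][5],st["wrist_torque"],st["position"])
s=grab_frame("scene"); wr(s["img"][130:220,220:340],"s15.png",6)
f=wrist(); wr(f["img"],"w15.png",1.5)
E
```

```text
[ -2.40854792 -54.50732589  21.26609445   1.33361388  -1.25519894
   0.06802843] 1.6059440241492189 [ 0.79285911 -0.80579497 -0.02315422] [ 0.63169722 -0.0331491   0.05527529]
```

View pics/s15.png

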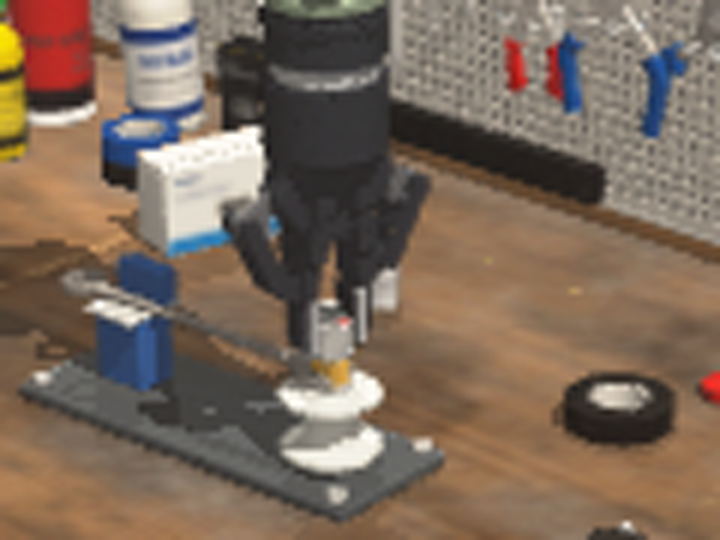

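View pics/w15.png

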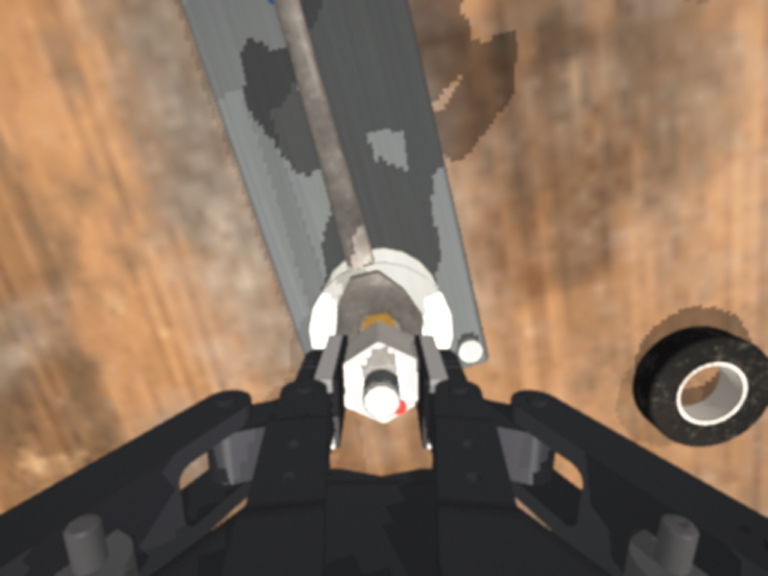

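The nut follows the gripper: its flats stay square to the pads, the dot has turned, and the wrench is still on. The torque relaxes once a step ends, so I'll continue in smaller steps and watch torque and lag.

```bash
python3 - <<'E'
from h import *
st=get_state(); q=np.array(st["q"]); q0=.5306; q[5]=q0+1.08
for k in range(10):
    q[5]+=.04; set_joints(q); st=get_state()
    print(round(q[5]-q0,2),"lag",round(q[5]-st["q"][5],4),"tz",round(st["wrist_torque"][2],3),"tau",round(st["tau"][5],3),"v",round(st["joint_velocities"][5],3),np.round(st["contact_force"],1),round(st["clock"],2))
    if abs(st["tau"][5])>.35 or abs(st["wrist_torque"][2])>.35: break
E
```

```text
1.12 lag 0.0037 tz 0.046 tau 0.101 v 0.01 [3.4 3.3 1.2] 37.23
1.16 lag 0.0025 tz 0.05 tau 0.079 v 0.006 [2.3 2.5 0.3] 37.48
1.2 lag 0.0019 tz 0.054 tau 0.073 v 0.004 [ 3.1  3.9 -0.8] 37.73
1.24 lag 0.0017 tz 0.051 tau 0.073 v 0.002 [ 3.7  2.6 -0.7] 37.98
1.28 lag 0.0016 tz 0.053 tau 0.073 v 0.002 [ 4.   2.3 -0.2] 38.23
1.32 lag 0.0016 tz 0.041 tau 0.073 v 0.001 [ 4.7  2.1 -0.4] 38.48
1.36 lag 0.0012 tz 0.042 tau 0.065 v -0.004 [ 5.   2.3 -1.2] 38.73
1.4 lag 0.0012 tz 0.046 tau 0.066 v -0.003 [ 4.1  2.3 -1.2] 38.98
1.44 lag 0.0012 tz 0.028 tau 0.066 v -0.002 [ 4.8  3.3 -1.1] 39.23
1.48 lag 0.0012 tz 0.052 tau 0.066 v -0.003 [ 4.1  2.9 -2. ] 39.48
```

```bash
python3 - <<'E'
from h import *
f=wrist(); wr(f["img"][150:290,170:340],"w16.png",4.5)
s=grab_frame("scene"); wr(s["img"][165:215,255:305],"s16.png",12)
E
```

```text
(no output)
```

View pics/w16.png

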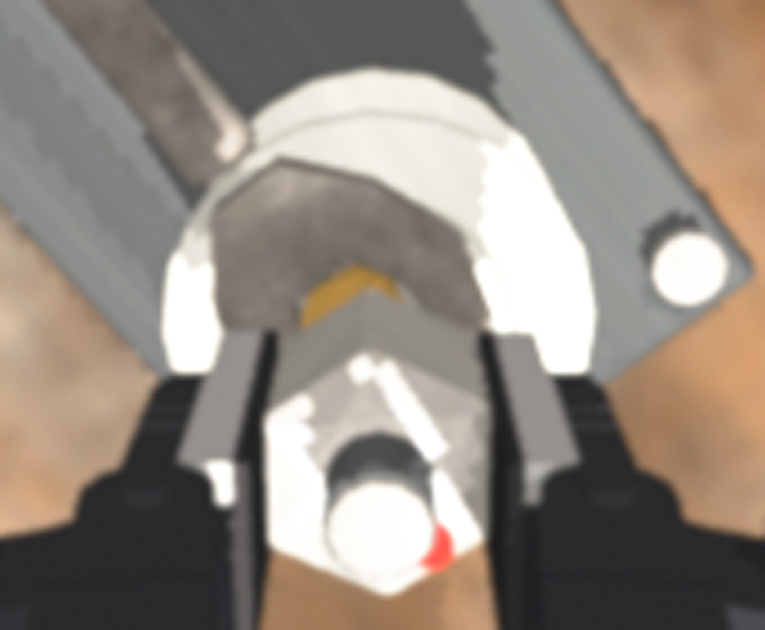

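View pics/s16.png

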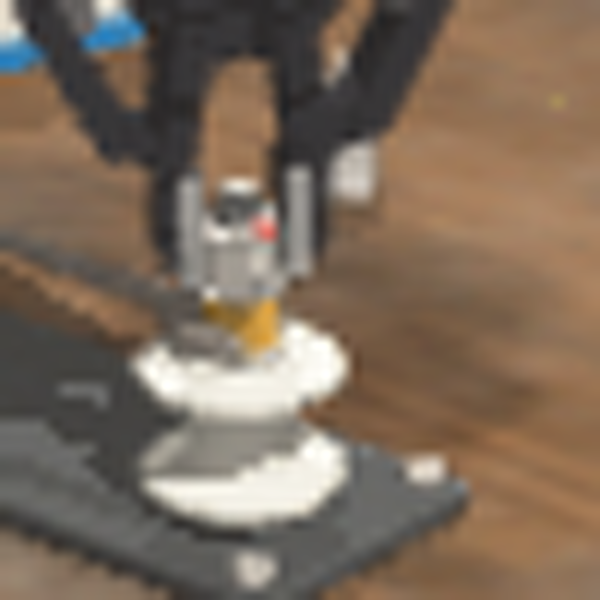

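The brass end edge is still square to the wrench handle (crop (305,310)–(355,268)), so the cone nut is held and only the jam nut turns. Continuing in fine steps to the stop.

```bash
python3 - <<'E'
from h import *
st=get_state(); q=np.array(st["q"]); q0=.5306; q[5]=q0+1.48
for k in range(18):
    q[5]+=.03; set_joints(q); st=get_state()
    print(round(q[5]-q0,2),"lag",round(q[5]-st["q"][5],4),"tz",round(st["wrist_torque"][2],3),"tau",round(st["tau"][5],3),np.round(st["contact_force"],1),round(st["finger_gap"],3),round(st["clock"],2))
    if abs(st["tau"][5])>.27 or abs(st["wrist_torque"][2])>.25: break
E
```

```text
1.51 lag 0.0013 tz 0.038 tau 0.073 [ 3.7  3.3 -1.6] 0.281 39.83
1.54 lag 0.001 tz 0.065 tau 0.073 [ 3.6  2.7 -0.7] 0.278 40.08
1.57 lag 0.0008 tz 0.052 tau 0.069 [ 4.   3.1 -0.7] 0.282 40.33
1.6 lag 0.0007 tz 0.042 tau 0.069 [ 4.5  2.1 -0.1] 0.284 40.58
1.63 lag 0.0007 tz 0.029 tau 0.069 [ 4.4  2.5 -1.9] 0.282 40.83
1.66 lag 0.0008 tz 0.058 tau 0.068 [ 4.6  2.8 -0.4] 0.28 41.08
1.69 lag 0.0007 tz 0.089 tau 0.069 [ 4.5  1.8 -1.1] 0.278 41.33
1.72 lag 0.0007 tz 0.013 tau 0.069 [ 4.6  2.  -1.8] 0.282 41.58
1.75 lag 0.0007 tz 0.089 tau 0.068 [ 4.   3.4 -1.4] 0.284 41.83
1.78 lag 0.0008 tz 0.02 tau 0.069 [ 4.6  2.4 -1. ] 0.279 42.08
1.81 lag 0.0007 tz 0.017 tau 0.069 [ 4.3  2.7 -1.1] 0.279 42.33
1.84 lag 0.0007 tz 0.098 tau 0.068 [ 4.3  3.1 -1.2] 0.282 42.58
1.87 lag 0.0008 tz 0.057 tau 0.068 [ 4.9  2.  -1.3] 0.283 42.83
1.9 lag 0.0007 tz 0.101 tau 0.068 [ 4.9  2.9 -0.5] 0.278 43.08
1.93 lag 0.0009 tz 0.103 tau 0.11 [ 5.5  2.7 -1.2] 0.277 43.33
1.96 lag 0.0012 tz 0.258 tau 0.212 [ 4.3  2.2 -1.4] 0.279 43.58
```

Torque climbs at 1.93–1.96, which looks like the hard stop. One small step to confirm.

```bash
python3 - <<'E'
from h import *
st=get_state(); q=np.array(st["q"]); q0=.5306; q[5]=q0+1.96
for k in range(2):
    q[5]+=.015; set_joints(q); sleep(.1); st=get_state()
    print(round(q[5]-q0,3),"lag",round(q[5]-st["q"][5],4),"tz",round(st["wrist_torque"][2],3),"tau",round(st["tau"][5],3),np.round(st["contact_force"],1),round(st["finger_gap"],3),round(st["clock"],2))
    if abs(st["tau"][5])>.3: break
f=wrist(); wr(f["img"][130:290,130:380],"w17.png",3); 
s=grab_frame("scene"); wr(s["img"][150:220,215:315],"s17.png",7)
E
```

```text
1.975 lag 0.0006 tz 0.347 tau 0.363 [ 3.8  2.3 -0.1] 0.282 43.92
```

View pics/w17.png

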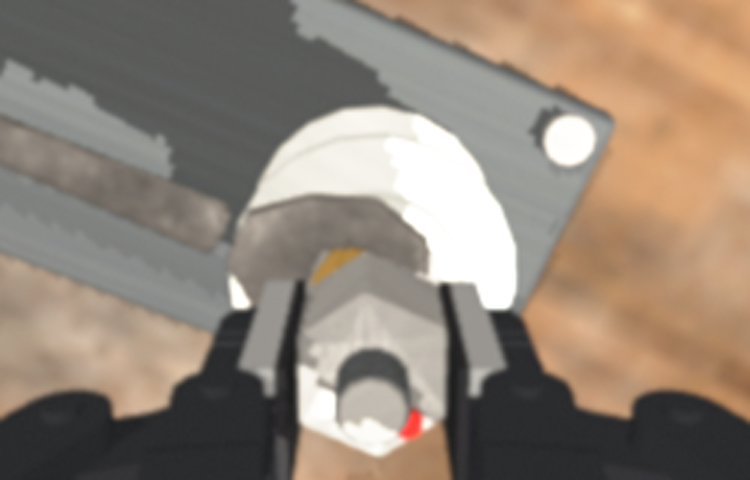

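View pics/s17.png

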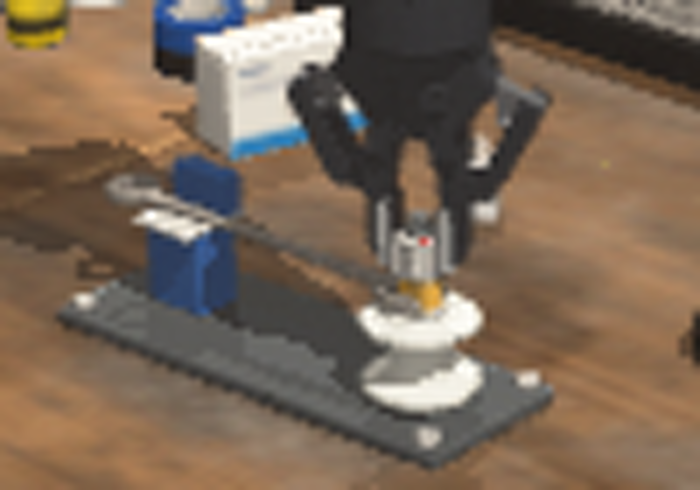

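```bash
python3 - <<'E'
from h import *
let_go(); st=get_state(); p=st["position"]; print(st["contact_force"],st["wrist_torque"][2])
move_l([p[0],p[1],.13],.2)
movep([.62478,.06432,.13],down(.058))
f=wrist("w18.png"); wr(f["img"][240:325,200:310],"w18c.png",7)
def c(px,z):
    w=cast(f,(px[0]/1.5,px[1]/1.5),z)[:2]; return w
s=grab_frame("scene"); wr(s["img"][165:215,255:305],"s18.png",12)
print(get_state()["clock"])
E
```

```text
[-0.04465115 -0.01134333 -0.53707093] -0.041556994859222894
46.225
```

View pics/w18.png

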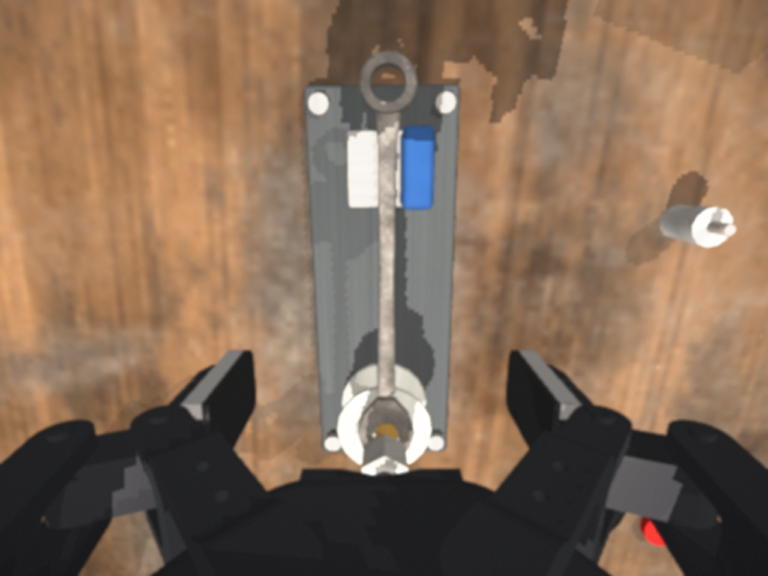

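View pics/w18c.png

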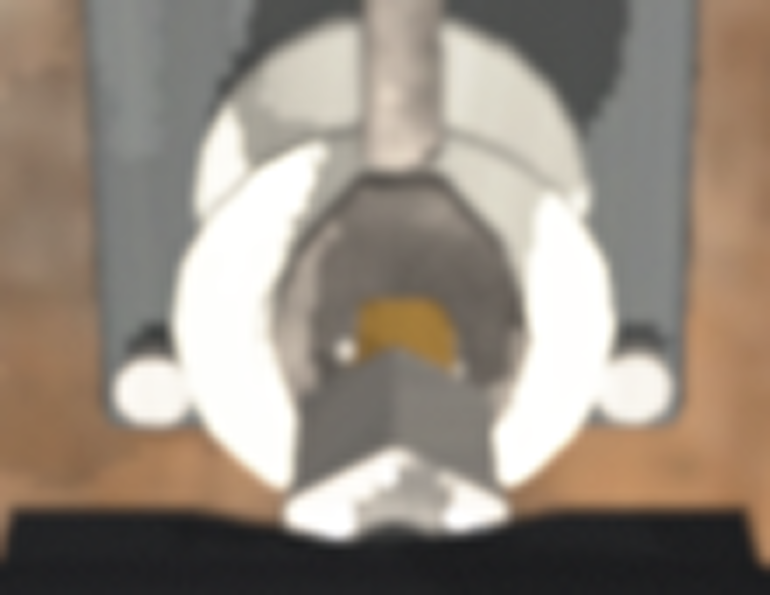

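View pics/s18.png

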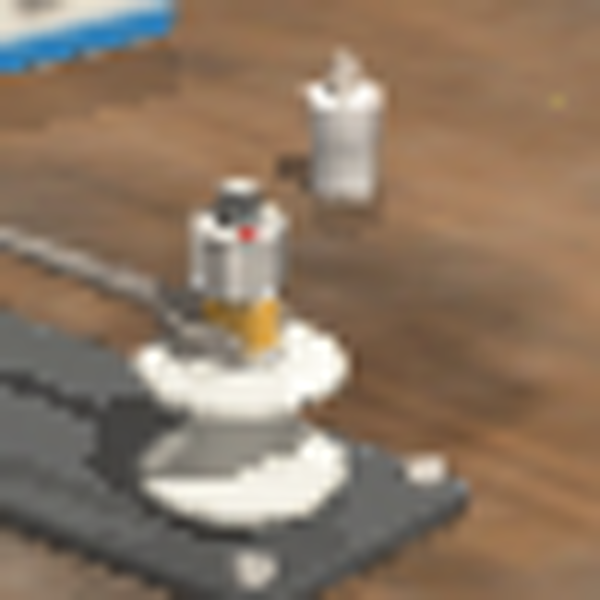

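Wrench is still on, leaning over to the stop (ring moved from column 382 to 388). The brass is aligned in the slot, the gripper is clear, and the nut came up hard. Handing in.

```bash
python3 - <<'E'
from h import *
g=grab_frame("top"); 
for n in ("grease_jar","brake_caliper","sprocket"): tips(g,"top",n,0,1)
print(get_state()["clock"]); print(sign_off())
E
```

```text
grease_jar [([346.8, 189.6], 0.82, [0.5822, -0.3702])]
brake_caliper [([311.9, 172.1], 0.55, [0.6411, -0.2529])]
sprocket [([133.5, 211.1], 0.63, [0.4999, 0.3427])]
46.425
the job is handed in; nothing more can be done
None
```

I did the job in the order asked and handed it in at about 46.4 s; no verdict came back. I pulled the wrench out by the tail, laid it down and let go. I took it again near its balance point, slid the jaw onto the cone nut and let go. Then I turned the jam nut clockwise about 1.97 rad, let go and backed the gripper off clear.

**First grasp missed:** the real fingertips sit about 26 mm short of the reported TCP, so the fingers closed above the wrench. I found the true bench height by touch and the second grasp held.

**Wrench:** before turning, the ring end measured 207 mm from the hub axis (208 nominal), so the jaw was fully on. Afterwards it is still on the nut, with the handle on the rest and swung slightly towards the stop.

**Cone nut:** the brass flats still lie along the jaw slot, apart from the small give as the handle moved over. I judged this from pictures only, not from a direct angle reading.

**Jam nut:** the torque measured after each step stayed near 0.07 N m, below the 0.22 N m given, because it relaxes when a step ends. It then rose steeply to about 0.36 N m over the last 0.05 rad or so, and I stopped there. I took that rise as the hard stop.

**Bystanders:** the final top-view network fixes for the jar, caliper and sprocket differ from the first ones by 7–15 mm. Of the three, only the caliper moved less than 10 mm. I put this down to detector scatter, since I saw no contact with any of them, but I did not check it further.

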